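Drop the tool chest's front and draw out the middle bearing drawer to its stop

ROBOT

A 7-joint arm with a two-finger parallel gripper is mounted at the origin on the work surface. World frame = base frame: x ahead of the robot, y to its left, z up, the work surface at z = 0. Lengths are in m, angles in rad, forces in N, time in s.
With the tool pointing down it reaches from about 0.4 to 0.875 m from the base axis. Payload 6.5 kg.
Tool frame: the origin (TCP) lies at the very end of the fingers, on their centre line; the grasp point (between the pads) lies 19 mm behind it (arm.pinch_z is the distance from the TCP to the grasp point, in m); z points along the fingers, y is the direction in which the jaws open and shut (so a half turn about z gives the same grasp; the last joint's range is limited). The gripper opens to 88 mm and grips with 3 to 60 N. Pads are 18 mm wide; open, the fingers measure 123 mm over their backs; the gripper's body (75 mm by 187 mm) begins 45 mm behind the grasp point.
Start: joints at [1.111, 0.536, -0.004, 1.538, 0.003, 1.067, -0.071], TCP at [0.249, -0.6, 0.239] pointing down, gripper open.
Joint ranges: [-2.7, 2.7], [-0.37, 2.16], [-1.27, 1.26], [0.24, 2.4], [-1.31, 4.45], [0.19, 1.91], [-2.76, 2.76]. Speed limits (rad/s): [2.39, 2.39, 3.14, 3.14, 3.14, 3.14, 3.14].

INTERFACE

Orientations are given as a unit quaternion [x, y, z, w].
In Python, from plant import arm, viewer gives the robot as it stands.
- The arm moves only by the shell command python3 -m pendant 'ROWS' [FORCE]. ROWS is JSON, a list of rows, each an object with "jaw": the opening, from 0 (shut) to 1 (fully open); "xyz": the shift along the tool's x, y, z as a fraction of full scale, a list of three; "spin": the turn about the tool's z as a fraction of full scale. A call has 1 to 8 rows; each row shifts and turns the commanded pose from where the row before left it, along the tool's axes as they then stand; what a row does not reach is not made up. Full scale, the value 1, is 30 cm for a shift and 30 degrees for a turn. A row lasts 1/10 s, in which the tool goes at most 50 mm and 8.59 degrees, less where a joint would pass 70% of its speed; a pose out of reach is approached as far as the arm can. A call with a number of a shift or a turn outside -1 to 1 is refused whole. A call with a gripper value outside its range is refused whole. The fingers move at their own pace and stop on an object; FORCE is the grip in N (left out, the last holds). Time passes only in rows, so rows that do not move let the fingers close. It gives the time, the measured TCP pose, the force and the opening at its end, in the units of the state.
- arm.read_state(): the state, without advancing time (a new reading comes with each control period).
- viewer.read_camera(name): name is "scene" or "top" or "wrist"; returns the picture (420x560x3 uint8, red, green, blue); there is no depth.
- viewer.calibration(name): a dict with "camera_matrix" (3x3 intrinsics, pixels), "rvec" (rotation vector, rad) and "tvec" (3), from world to camera coordinates, as OpenCV has them. Camera axes: x right, y down, z forward; pixel columns grow to the right and rows downward; lengths in m; the calibration is good to about 2 mm. A picture is of the moment at which its call begins: read the wrist's pose just before it. calibration takes no time and is no camera call; for the wrist camera it gives the pose at the moment of the call.
- arm.sign_off(): hands the job in, once; it reports no verdict.
The state is a dict: "t": time; "joint_pos": joint angles; "joint_vel": joint speeds; "joint_torque": joint torques, N m; "tool_pos": TCP position; "ee_rot": TCP orientation; "contact_force": force on the tool from outside, world axes, zero at the start; "torque": the same for the moment, N m; "opening": finger opening in m.
Only numpy, scipy, OpenCV 4.12 (cv2) and the standard library are available. Lean on these libraries where they do the work, as an engineer would, in place of code of your own. Each camera call takes 0.05 s, during which the arm holds its last target. There are 200 camera calls.

TASK

Fold the tool chest's front flap all the way down, then pull the middle one of the three small drawers out until it meets its stop, so that the bearings at its back can be reached. Feel for the stop and ease off there, do not bang or wrench the drawer against it; leave the other drawers shut and do not disturb the spray can, the pulley or the wrench.

Things in the scene. Friction and masses are not known exactly. Their poses are not given: they have to be found in the camera images.
- chest: grey steel tool chest, 280 mm deep (x), 500 mm wide (y), 168 mm high, fixed to the bench. Origin: centre of its underside; its front looks along its own -x, to the robot. Behind the front flap three small drawers in a row (each 150 mm wide, faces 92 mm in front of the origin) above one full-width low drawer. The top panel begins 88 mm in front of the origin and does not overhang the pulls.
- chest_gap (a point): middle of the finger gap along the chest's top front, between the shut flap and the top panel, 110 mm in front of the chest's origin and 166 mm above the bench. With the flap shut the gap is 44 mm from front to back, 480 mm long and free for 26 mm down, where the drawer pulls begin. Axes as the chest's.
- flap (a joint): angle of the front flap, rad: 0 shut (upright), 1.57 fully down, lying flat in front of the chest. A stiff hinge (friction about 0.55 N m) holds it at any angle; it may stand slightly open at first. No handle and no catch: pull its top edge outwards from the finger gap, then push it down on its inner face.
- flap_edge (a point): middle of the flap's top edge, 163 mm above the bench when shut. The flap is a grey panel, 474 mm wide, 157 mm from hinge to edge, 8 mm thick; its hinge axis runs along the chest's y, 140 mm in front of the chest's origin, 6 mm above the bench, in the plane of the flap's outer face. z: from hinge to edge; x: out of the inner face.
- pull_left (a point): Pull of the left small drawer, as seen from the robot. Plain aluminium trough, 120 mm wide, along the drawer's upper front, open at the top: 26 mm clear from drawer face to lip, lip 4 mm thick, trough 25 mm deep. The point is the middle of its mouth, level with the lip's top edge, 140 mm above the bench (26 mm below the chest's top), 105 mm in front of the chest's origin when shut.
- pull_mid (a point): Pull of the middle small drawer, as seen from the robot. Plain aluminium trough, 120 mm wide, along the drawer's upper front, open at the top: 26 mm clear from drawer face to lip, lip 4 mm thick, trough 25 mm deep. The point is the middle of its mouth, level with the lip's top edge, 140 mm above the bench (26 mm below the chest's top), 105 mm in front of the chest's origin when shut.
- pull_right (a point): Pull of the right small drawer, as seen from the robot. Plain aluminium trough, 120 mm wide, along the drawer's upper front, open at the top: 26 mm clear from drawer face to lip, lip 4 mm thick, trough 25 mm deep. The point is the middle of its mouth, level with the lip's top edge, 140 mm above the bench (26 mm below the chest's top), 105 mm in front of the chest's origin when shut.
- drawer_mid (a joint): how far the middle small drawer is out, m, towards the chest's -x: 0 shut. It slides with about 2.5 N of friction and stays where it is left. Its stop, a bracket inside the chest with a 5 mm soft rubber buffer (1.5 N) and then solid, is hidden and is set anywhere from 95 to 165 mm out: it is felt as a sudden rise of the pull.
- drawer_left (a joint): how far the left small drawer is out, m: 0 shut. It is to stay shut.
- drawer_right (a joint): how far the right small drawer is out, m: 0 shut. It is to stay shut.
- bay_mid: the middle small drawer with its fixed runners inside the chest; origin on the bench, at the chest's origin.
- drawer_low (a joint): how far the full-width low drawer under the three small ones is out, m: 0 shut. It is to stay shut.
- can_mid (a point): spray can, 66 mm across, 196 mm high, standing on the bench to the left of the flap's space; the point is half-way up. Leave alone.
- pulley_mid (a point): steel belt pulley, 140 mm across, 42 mm high, lying on the bench to the right of the flap's space; the point is at its centre. Leave alone.
- wrench_grip (a point): 200 mm open-end wrench lying crosswise on the chest's top, behind its middle; the point is on its handle. Leave alone.
Not all that is in view belongs to the job. What is shaped like the part that bears can_mid but blue, green or red is not meant.

How it is judged:
By the outcome, as a careful person would: the job done as asked, in the order asked, and still so for the second after the job is handed in, with the robot touching nothing.
It also fails if it takes over 45 s, if anything falls off the work surface, if the arm or the gripper's body presses on something with over 40 N, if the wrist force passes 120 N, or if a joint passes its speed limit or range.

## Working session

There is one attempt and no reset: what is moved stays moved. The work goes in short steps, Python scripts to look and compute and a shell command to move; the robot and the scene stay as the last step left them, time stands still between calls to the robot, and variables do not carry over. Pictures are saved under pics/ and viewed, about 8 in all and at most 12, crops included, and the job is handed in when it is done.

```bash
mkdir -p pics; ls
python3 - <<'E'
from plant import arm, viewer
import cv2
s=arm.read_state();print({k:s[k] for k in('t','tool_pos','ee_rot','contact_force','opening')})
for n in('scene','top'):
    cv2.imwrite(f'pics/{n}0.png',cv2.cvtColor(viewer.read_camera(n),cv2.COLOR_RGB2BGR));print(n,viewer.calibration(n))
E
```

```text
pics
{'t': 0.0, 'tool_pos': array([ 0.24914046, -0.5997017 ,  0.23782958]), 'ee_rot': array([ 9.80670778e-01,  1.95663174e-01, -2.39641870e-04, -8.30178221e-04]), 'contact_force': array([-0.95775422,  0.10473298,  0.21701518]), 'opening': 0.08773645424143212}
scene {'camera_matrix': array([[395.71284945,   0.        , 276.69987869],
       [  0.        , 395.71284945, 216.06657379],
       [  0.        ,   0.        ,   1.        ]]), 'rvec': array([ 2.68159257,  0.82578631, -0.13242077]), 'tvec': array([-0.5427639 , -0.22983889,  1.27718287])}
top {'camera_matrix': array([[406.43584635,   0.        , 280.24306961],
       [  0.        , 406.43584635, 209.71236815],
       [  0.        ,   0.        ,   1.        ]]), 'rvec': array([ 2.06558098, -2.12842907,  0.24155317]), 'tvec': array([0.06132336, 0.64409148, 1.10458366])}
```

View pics/scene0.png

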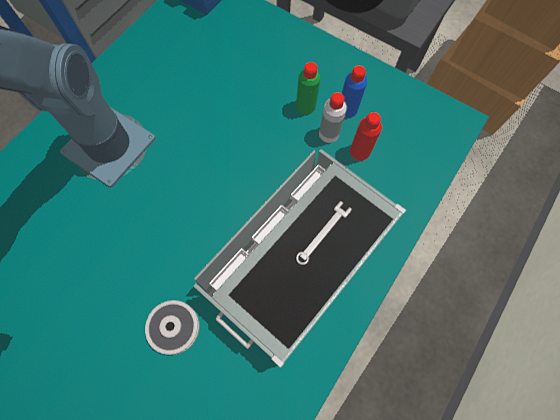

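View pics/top0.png

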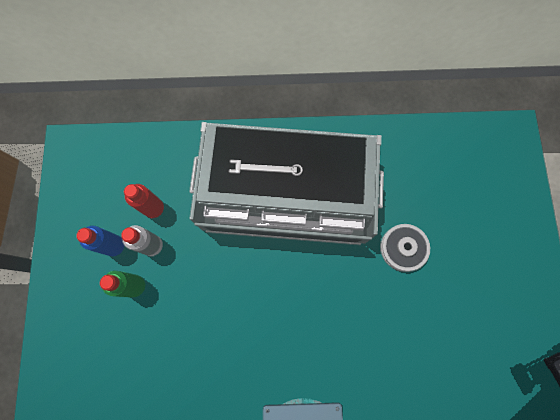

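The scene picture shows the chest, with the flap nearly shut and the three white pulls at (230,268), (268,224) and (306,182). The wrench is on top and the pulley is at (171,327). Four cans are in view: grey at top-view (138,240), red (142,200), blue (98,238) and green (120,285). Only the grey one fits can_mid; none of them is to be touched. Next I enlarge the chest.

```bash
cat > h.py <<'E'
import numpy as np, cv2
from plant import arm, viewer
from scipy.spatial.transform import Rotation as R
def ray(n,px,z,c=None):
    c=c or viewer.calibration(n); M=cv2.Rodrigues(np.array(c['rvec']))[0]; o=-M.T@c['tvec']
    px=np.atleast_2d(np.array(px,float)); d=np.c_[px,np.ones(len(px))]@np.linalg.inv(c['camera_matrix']).T@M
    return o+d*((z-o[2])/d[:,2])[:,None]
def proj(n,P):
    c=viewer.calibration(n); return cv2.projectPoints(np.atleast_2d(np.array(P,float)),np.array(c['rvec']),np.array(c['tvec']),c['camera_matrix'],None)[0][:,0]
def st():
    s=arm.read_state(); r=R.from_quat(s['ee_rot']); m=r.as_matrix()
    print('t',round(s['t'],2),'p',s['tool_pos'].round(4),'x',m[:,0].round(3),'y',m[:,1].round(3),'z',m[:,2].round(3),'F',s['contact_force'].round(1)); return s,m
E
python3 - <<'E'
import cv2
i=cv2.imread('pics/top0.png')[110:255,180:390]; cv2.imwrite('pics/c1.png',cv2.resize(i,None,fx=3.8,fy=3.8,interpolation=cv2.INTER_CUBIC))
E
```

```text
(no output)
```

View pics/c1.png

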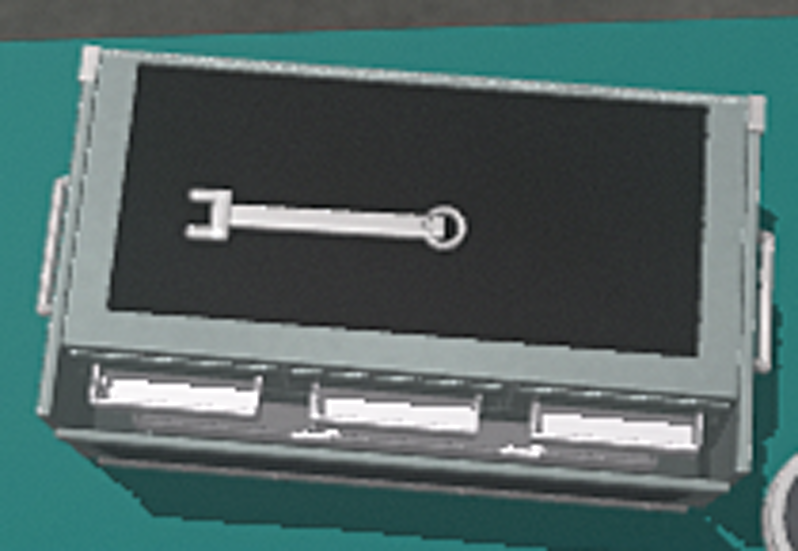

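Run:
```python
from h import *
def c(p): return np.array(p)/3.8+[180-.5+.13,110-.5+.13]
for nm,z,P in [('panel front',.168,[(70,350),(735,402)]),('back corners',.168,[(82,47),(765,97)]),('sidefront',.168,[(42,412),(745,468)]),('mat',.168,[(138,64),(709,107),(697,355),(108,308)]),
 ('flapTop',.16,[(58,433),(728,487)]),('flap outer',.16,[(100,460),(690,510)]),('pulls lip',.14,[(92,402),(258,415),(313,422),(478,432),(535,437),(698,448)]),
 ('wrench',.175,[(190,213),(465,228)])]:
    print(nm,ray('top',c(P),z)[:,:2].round(4).tolist())
print('sc panel', ray('scene',[(322,163),(402,210),(282,362),(217,293)],.168)[:,:2].round(4).tolist())
print('sc flap top', ray('scene',[(315,152),(195,278)],.16)[:,:2].round(4).tolist())
print('pulley',ray('top',[(406,247)],.042)[:,:2],'can',ray('top',[(130,235)],.19)[:,:2],ray('scene',[(337,100)],.19)[:,:2])
st()
```

```text
panel front [[0.6525, 0.2619], [0.6006, -0.2038]]
back corners [[0.8842, 0.2571], [0.8283, -0.2445]]
sidefront [[0.6083, 0.2808], [0.5537, -0.2069]]
mat [[0.8692, 0.2154], [0.8218, -0.2029], [0.6352, -0.1799], [0.6825, 0.2354]]
flapTop [[0.5946, 0.271], [0.5421, -0.1959]]
flap outer [[0.5744, 0.2412], [0.5268, -0.1683]]
pulls lip [[0.6207, 0.2513], [0.6075, 0.1319], [0.6012, 0.0926], [0.5903, -0.0252], [0.5854, -0.0657], [0.5739, -0.1813]]
wrench [[0.7494, 0.1762], [0.7319, -0.0202]]
sc panel [[0.6338, 0.249], [0.878, 0.2507], [0.8264, -0.2325], [0.61, -0.1909]]
sc flap top [[0.5984, 0.271], [0.5416, -0.1917]]
pulley [[ 0.53047916 -0.32154291]] can [[0.563393   0.43161663]] [[0.56759125 0.43047034]]
t 0.1 p [ 0.2492 -0.5998  0.2379] x [ 0.923  0.384 -0.   ] y [ 0.384 -0.923 -0.001] z [-0.001  0.001 -1.   ] F [-0.2 -0.4  0.4]
```

Chest pose: origin about (0.716, 0.021), yaw about -0.112 rad, flap open about 0.1 rad. I'll spin the tool to line up with the chest and shut the fingers.

```bash
cat >> h.py <<'E'
O=np.array([.716,.021,0]); yaw=-.112
C=R.from_euler('z',yaw).as_matrix()
def goto(p):  # chest coordinates -> tool shift fractions
    s,m=st(); q=C.T@(s['tool_pos']-O); print('chest pos',q.round(4),'yaw err deg',np.degrees(np.arctan2(m[1,0],m[0,0])-yaw).round(2))
    w=O+C@np.array(p,float); print('target',w.round(4),'frac',(m.T@(w-s['tool_pos'])/.3).round(4))
E
python3 -m pendant '[{"jaw":0,"xyz":[0,0,0],"spin":0.242},{"jaw":0,"xyz":[0,0,0],"spin":0.242},{"jaw":0,"xyz":[0,0,0],"spin":0.242},{"jaw":0,"xyz":[0,0,0],"spin":0.242},{"jaw":0,"xyz":[0,0,0],"spin":0}]' 30
python3 -c "
from h import *
goto([-.122,0,.235])"
```

```text
t: 0.6
tool_pos: [0.2494, -0.5999, 0.2383]
ee_rot: [0.998, -0.057, -0.0, -0.0]
contact_force: [-0.2, -1.2, -0.7]
opening: 0.0498
t 0.6 p [ 0.2494 -0.5999  0.2383] x [ 0.994 -0.114 -0.001] y [-0.114 -0.994 -0.001] z [-0.001  0.001 -1.   ] F [-0.2 -1.2 -0.7]
chest pos [-0.3943 -0.6692  0.2383] yaw err deg -0.11
target [0.5948 0.0346 0.235 ] frac [ 0.9033 -2.2323  0.0115]
```

```bash
for i in 1; do
python3 -m pendant '[{"jaw":0,"xyz":[0.038,-0.093,0],"spin":0},{"jaw":0,"xyz":[0.038,-0.093,0],"spin":0},{"jaw":0,"xyz":[0.038,-0.093,0],"spin":0},{"jaw":0,"xyz":[0.038,-0.093,0],"spin":0},{"jaw":0,"xyz":[0.038,-0.093,0],"spin":0},{"jaw":0,"xyz":[0.038,-0.093,0],"spin":0},{"jaw":0,"xyz":[0.038,-0.093,0],"spin":0},{"jaw":0,"xyz":[0.038,-0.093,0],"spin":0}]'
python3 -m pendant '[{"jaw":0,"xyz":[0.038,-0.093,0],"spin":0},{"jaw":0,"xyz":[0.038,-0.093,0],"spin":0},{"jaw":0,"xyz":[0.038,-0.093,0],"spin":0},{"jaw":0,"xyz":[0.038,-0.093,0],"spin":0},{"jaw":0,"xyz":[0.038,-0.093,0],"spin":0},{"jaw":0,"xyz":[0.038,-0.093,0],"spin":0},{"jaw":0,"xyz":[0.038,-0.093,0],"spin":0},{"jaw":0,"xyz":[0.038,-0.093,0],"spin":0}]'
done
python3 -c "
from h import *
goto([-.122,0,.235])"
```

```text
t: 1.4
tool_pos: [0.3655, -0.3875, 0.2386]
ee_rot: [0.999, -0.055, -0.0, -0.0]
contact_force: [0.2, 0.1, 0.8]
opening: 0.0003
t: 2.2
tool_pos: [0.4813, -0.1761, 0.2387]
ee_rot: [0.999, -0.055, -0.0, 0.0]
contact_force: [0.7, 0.5, 0.0]
opening: 0.0004
t 2.2 p [ 0.4813 -0.1761  0.2387] x [ 0.994 -0.109 -0.   ] y [-0.109 -0.994  0.   ] z [-0. -0. -1.] F [0.7 0.5 0. ]
chest pos [-0.2112 -0.2221  0.2387] yaw err deg 0.17
target [0.5948 0.0346 0.235 ] frac [ 0.2995 -0.7396  0.012 ]
```

```bash
python3 -m pendant '[{"jaw":0,"xyz":[0.05,-0.123,0],"spin":0},{"jaw":0,"xyz":[0.05,-0.123,0],"spin":0},{"jaw":0,"xyz":[0.05,-0.123,0],"spin":0},{"jaw":0,"xyz":[0.05,-0.123,0],"spin":0},{"jaw":0,"xyz":[0.05,-0.123,0],"spin":0},{"jaw":0,"xyz":[0.05,-0.123,0],"spin":0},{"jaw":0,"xyz":[0,0,0],"spin":0},{"jaw":0,"xyz":[0,0,0],"spin":0}]'
python3 - <<'E'
from h import *
goto([-.122,0,.15])
i=cv2.cvtColor(viewer.read_camera('wrist'),cv2.COLOR_RGB2BGR); j=cv2.cvtColor(viewer.read_camera('scene'),cv2.COLOR_RGB2BGR)[130:310,170:410]
cv2.imwrite('pics/w2.png',np.hstack([cv2.resize(i,(400,300)),cv2.resize(j,(400,300))]))
E
```

```text
t: 3.0
tool_pos: [0.5952, 0.0333, 0.2382]
ee_rot: [0.999, -0.054, -0.0, 0.0]
contact_force: [-0.0, -1.5, 0.0]
opening: 0.0001
t 3.0 p [0.5952 0.0333 0.2382] x [ 0.994 -0.108 -0.001] y [-0.108 -0.994  0.   ] z [-0.001 -0.    -1.   ] F [-0.  -1.5  0. ]
chest pos [-0.1214 -0.0013  0.2382] yaw err deg 0.2
target [0.5948 0.0346 0.15  ] frac [-0.0016 -0.0043  0.2941]
```

View pics/w2.png

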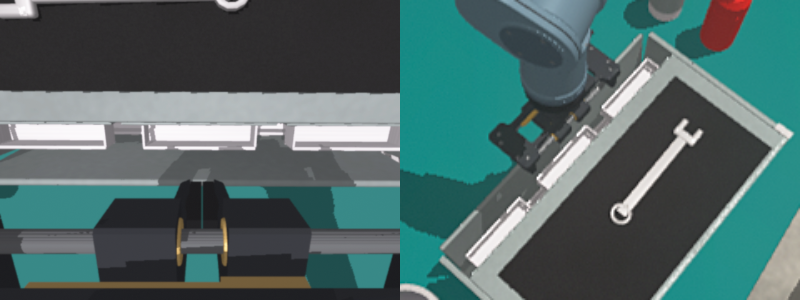

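Wrist view: the middle pull (143–257, 125–148) is in line with the fingers, and the flap's top edge is at row ~183 of 300. I'll cross-check these against the estimate.

Run:
```python
from h import *
k=1.4
for nm,px,z in [('flap edge',[(60,184),(330,186)],.161),('panel front',[(60,122),(340,122)],.168),('pull outer',[(143,148),(257,147)],.14),('pull back',[(143,126),(257,125)],.14)]:
    P=ray('wrist',np.array(px)*k,z); print(nm,((P-O)@C)[:,:2].round(4).tolist())
```

```text
flap edge [[-0.1499, 0.1405], [-0.1523, -0.1324]]
panel front [[-0.0855, 0.1255], [-0.0855, -0.1275]]
pull outer [[-0.1183, 0.0595], [-0.1172, -0.0607]]
pull back [[-0.0947, 0.0578], [-0.0937, -0.0591]]
```

```bash
python3 -m pendant '[{"jaw":0,"xyz":[0,0,0.075],"spin":0},{"jaw":0,"xyz":[0,0,0.075],"spin":0},{"jaw":0,"xyz":[0,0,0.075],"spin":0},{"jaw":0,"xyz":[0,0,0.07],"spin":0},{"jaw":0,"xyz":[0,0,0],"spin":0},{"jaw":0,"xyz":[0,0,0],"spin":0}]'
python3 -m pendant '[{"jaw":0,"xyz":[-0.024,0,0.004],"spin":0},{"jaw":0,"xyz":[-0.024,0,0.004],"spin":0},{"jaw":0,"xyz":[-0.024,0,0.004],"spin":0},{"jaw":0,"xyz":[-0.024,0,0.005],"spin":0},{"jaw":0,"xyz":[-0.024,0,0.005],"spin":0},{"jaw":0,"xyz":[-0.024,0,0.005],"spin":0}]'
python3 -c "
from h import *
goto([-.2006,0,.122])"
```

```text
t: 3.7
tool_pos: [0.5952, 0.0313, 0.1506]
ee_rot: [0.998, -0.057, -0.0, 0.0]
contact_force: [0.1, 0.0, 1.7]
opening: 0.0009
t: 4.3
tool_pos: [0.5521, 0.0377, 0.1424]
ee_rot: [0.998, -0.056, 0.0, -0.0]
contact_force: [3.1, -1.1, 3.5]
opening: 0.0004
t 4.3 p [0.5521 0.0377 0.1424] x [ 0.994 -0.113  0.001] y [-0.113 -0.994 -0.   ] z [ 0.001  0.    -1.   ] F [ 3.1 -1.1  3.5]
chest pos [-0.1647 -0.0018  0.1424] yaw err deg -0.05
target [0.5167 0.0434 0.122 ] frac [-0.1196 -0.0058  0.0678]
```

```bash
python3 -m pendant '[{"jaw":0,"xyz":[-0.03,0,0.014],"spin":0},{"jaw":0,"xyz":[-0.03,0,0.016],"spin":0},{"jaw":0,"xyz":[-0.03,0,0.018],"spin":0},{"jaw":0,"xyz":[-0.03,0,0.02],"spin":0},{"jaw":0,"xyz":[-0.025,0,0.022],"spin":0},{"jaw":0,"xyz":[-0.024,0,0.024],"spin":0},{"jaw":0,"xyz":[-0.022,0,0.025],"spin":0},{"jaw":0,"xyz":[-0.02,0,0.026],"spin":0}]'
python3 -c "
from h import *
goto([-.2446,0,.0588])"
```

```text
t: 5.1
tool_pos: [0.4885, 0.0446, 0.0917]
ee_rot: [0.998, -0.056, -0.001, 0.0]
contact_force: [0.2, 0.4, 2.9]
opening: 0.0003
t 5.1 p [0.4885 0.0446 0.0917] x [ 0.994 -0.113 -0.001] y [-0.113 -0.994  0.   ] z [-0.001 -0.    -1.   ] F [0.2 0.4 2.9]
chest pos [-0.2287 -0.002   0.0917] yaw err deg -0.06
target [0.4729 0.0483 0.0588] frac [-0.0529 -0.0067  0.1098]
```

```bash
python3 -m pendant '[{"jaw":0,"xyz":[-0.014,0,0.027],"spin":0},{"jaw":0,"xyz":[-0.014,0,0.027],"spin":0},{"jaw":0,"xyz":[-0.013,0,0.028],"spin":0},{"jaw":0,"xyz":[-0.012,0,0.028],"spin":0},{"jaw":0,"xyz":[-0.006,0,0.03],"spin":0},{"jaw":0,"xyz":[-0.004,0,0.03],"spin":0},{"jaw":0,"xyz":[-0.003,0,0.03],"spin":0},{"jaw":0,"xyz":[-0.002,0,0.03],"spin":0}]'
python3 -m pendant '[{"jaw":0,"xyz":[0,0,0.015],"spin":0},{"jaw":0,"xyz":[0,0,0.01],"spin":0}]'
python3 -c "
from h import *
goto([-.249,0,.0135])"
```

```text
t: 5.9
tool_pos: [0.4691, 0.0469, 0.0228]
ee_rot: [0.998, -0.056, -0.0, 0.0]
contact_force: [0.2, 0.7, 1.4]
opening: 0.0002
t: 6.1
tool_pos: [0.469, 0.0469, 0.0155]
ee_rot: [0.998, -0.056, -0.0, 0.0]
contact_force: [-0.7, 0.2, 1.0]
opening: 0.0005
t 6.1 p [0.469  0.0469 0.0155] x [ 0.994 -0.113 -0.001] y [-0.113 -0.994  0.   ] z [-0.001 -0.    -1.   ] F [-0.7  0.2  1. ]
chest pos [-0.2483 -0.0019  0.0155] yaw err deg -0.05
target [0.4686 0.0488 0.0135] frac [-0.0023 -0.0063  0.0066]
```

```bash
python3 -m pendant '[{"jaw":0,"xyz":[0,0,0.005],"spin":0},{"jaw":0,"xyz":[0,0,0.005],"spin":0},{"jaw":0,"xyz":[0,0,0],"spin":0}]'
python3 - <<'E'
from h import *
goto([-.249,0,.0135])
i=cv2.cvtColor(viewer.read_camera('scene'),cv2.COLOR_RGB2BGR)
cv2.imwrite('pics/s3.png',cv2.resize(i[100:400,120:420],(600,600)))
E
```

```text
t: 6.4
tool_pos: [0.4692, 0.0469, 0.0144]
ee_rot: [0.998, -0.056, -0.0, 0.0]
contact_force: [-5.1, -0.6, 19.6]
opening: 0.0007
t 6.4 p [0.4692 0.0469 0.0144] x [ 0.994 -0.113 -0.   ] y [-0.113 -0.994  0.   ] z [-0. -0. -1.] F [-5.1 -0.6 19.6]
chest pos [-0.2481 -0.0019  0.0144] yaw err deg -0.06
target [0.4686 0.0488 0.0135] frac [-0.003  -0.0063  0.0029]
```

View pics/s3.png

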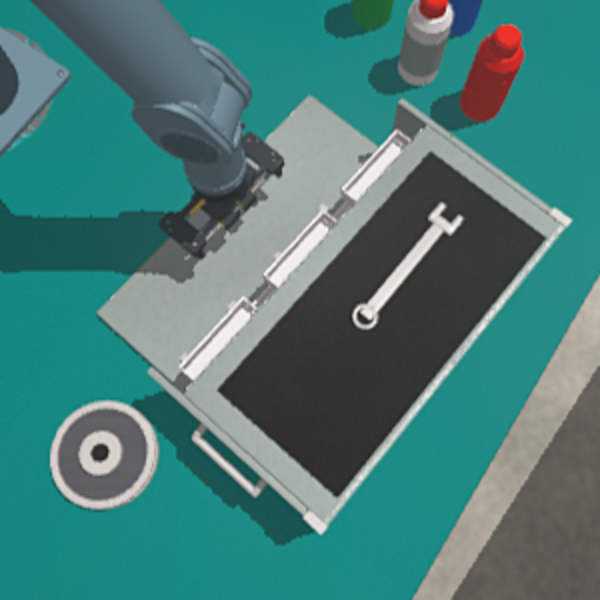

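The flap is flat: it lies in front of the chest and pushes back with 20 N at z = 14 mm. Next I rise and go above the middle pull.

```bash
python3 -m pendant '[{"jaw":0,"xyz":[0,0,-0.1],"spin":0},{"jaw":0,"xyz":[0,0,-0.14],"spin":0},{"jaw":0,"xyz":[0,0,-0.14],"spin":0},{"jaw":0,"xyz":[0,0,-0.14],"spin":0},{"jaw":0,"xyz":[0,0,-0.1],"spin":0}]'
python3 -m pendant '[{"jaw":0,"xyz":[0.095,-0.001,0],"spin":0},{"jaw":0,"xyz":[0.095,-0.001,0],"spin":0},{"jaw":0,"xyz":[0.095,-0.001,0],"spin":0},{"jaw":0,"xyz":[0.095,-0.001,0],"spin":0},{"jaw":0,"xyz":[0.095,-0.001,0],"spin":0},{"jaw":0,"xyz":[0,0,0],"spin":0},{"jaw":0,"xyz":[0,0,0],"spin":0}]'
python3 - <<'E'
from h import *
goto([-.1055,0,.125])
i=cv2.cvtColor(viewer.read_camera('wrist'),cv2.COLOR_RGB2BGR)
for p in [(-.092,-.06,.14),(-.092,.06,.14),(-.118,-.06,.14),(-.118,.06,.14),(-.122,-.06,.14),(-.122,.06,.14)]:
    q=proj('wrist',O+C@np.array(p))[0]; cv2.circle(i,tuple(int(v) for v in q.round()),2,(0,0,255),-1)
cv2.imwrite('pics/w4.png',cv2.resize(i,(800,600)))
E
```

```text
t: 6.95
tool_pos: [0.4703, 0.0469, 0.2022]
ee_rot: [0.998, -0.057, 0.002, -0.0]
contact_force: [1.1, -0.1, -0.4]
opening: 0.0005
t: 7.65
tool_pos: [0.6108, 0.0322, 0.1988]
ee_rot: [0.998, -0.057, -0.0, 0.0]
contact_force: [0.0, -0.6, -0.4]
opening: 0.0005
t 7.65 p [0.6108 0.0322 0.1988] x [ 0.994 -0.113 -0.001] y [-0.113 -0.994  0.   ] z [-0.001  0.    -1.   ] F [ 0.  -0.6 -0.4]
chest pos [-0.1058 -0.0006  0.1988] yaw err deg -0.08
target [0.6112 0.0328 0.125 ] frac [ 0.001  -0.002   0.2461]
```

View pics/w4.png

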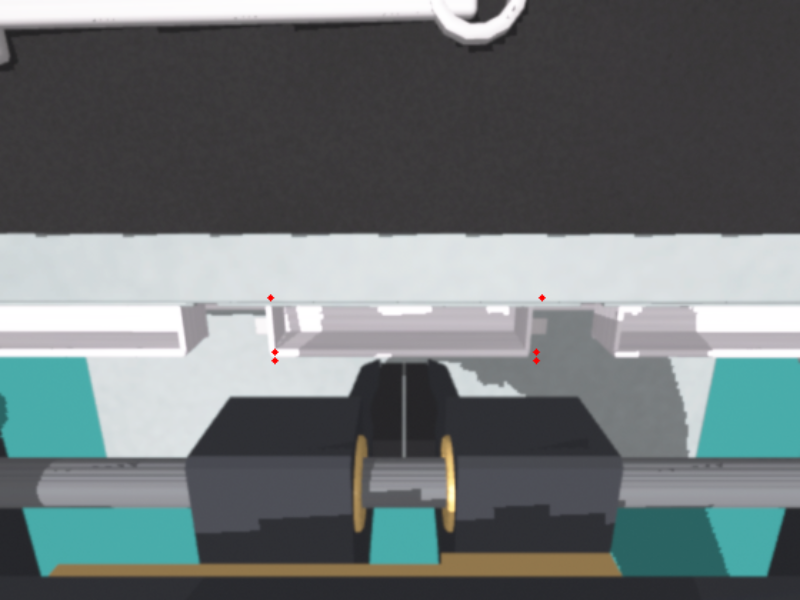

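The predicted lip outer edge is at row 361 and the seen one at ~356, so the pull is ~2 mm farther off. I shift +2 mm and lower gently.

```bash
python3 -m pendant '[{"jaw":0,"xyz":[0.006,-0.003,0.06],"spin":0},{"jaw":0,"xyz":[0,0,0.06],"spin":0},{"jaw":0,"xyz":[0,0,0.05],"spin":0},{"jaw":0,"xyz":[0,0,0.02],"spin":0},{"jaw":0,"xyz":[0,0,0],"spin":0}]'
python3 -m pendant '[{"jaw":0,"xyz":[0,0,0.01],"spin":0},{"jaw":0,"xyz":[0,0,0.01],"spin":0},{"jaw":0,"xyz":[0,0,0],"spin":0}]'
python3 -c "
from h import *
goto([-.104,0,.125])"
```

```text
t: 8.2
tool_pos: [0.612, 0.033, 0.1414]
ee_rot: [0.998, -0.056, -0.001, 0.0]
contact_force: [1.0, 1.2, -0.3]
opening: 0.0001
t: 8.5
tool_pos: [0.613, 0.033, 0.1362]
ee_rot: [0.998, -0.056, 0.0, 0.0]
contact_force: [-0.6, -0.4, -0.7]
opening: 0.0005
t 8.5 p [0.613  0.033  0.1362] x [ 0.994 -0.113  0.   ] y [-0.113 -0.994 -0.   ] z [ 0. -0. -1.] F [-0.6 -0.4 -0.7]
chest pos [-0.1037  0.0004  0.1362] yaw err deg -0.06
target [0.6127 0.0326 0.125 ] frac [-0.0009  0.0013  0.0373]
```

Inside with no contact. I lower 11 mm more, then move 10 mm out to take up the slack.

```bash
python3 -m pendant '[{"jaw":0,"xyz":[0,0,0.012],"spin":0},{"jaw":0,"xyz":[0,0,0.012],"spin":0},{"jaw":0,"xyz":[0,0,0.012],"spin":0},{"jaw":0,"xyz":[0,0,0],"spin":0}]'
python3 -m pendant '[{"jaw":0,"xyz":[-0.01,0,0],"spin":0},{"jaw":0,"xyz":[-0.01,0,0],"spin":0},{"jaw":0,"xyz":[-0.01,0,0],"spin":0}]'
python3 -c "
from h import *
goto([-.104,0,.125])"
```

```text
t: 8.9
tool_pos: [0.6125, 0.033, 0.1246]
ee_rot: [0.998, -0.056, -0.001, 0.0]
contact_force: [0.1, -0.4, -0.2]
opening: 0.0003
t: 9.2
tool_pos: [0.6043, 0.0339, 0.1255]
ee_rot: [0.998, -0.057, 0.001, -0.0]
contact_force: [3.1, -1.1, -2.0]
opening: 0.0006
t 9.2 p [0.6043 0.0339 0.1255] x [ 0.994 -0.113  0.001] y [-0.113 -0.994 -0.   ] z [ 0.001 -0.    -1.   ] F [ 3.1 -1.1 -2. ]
chest pos [-0.1124  0.0004  0.1255] yaw err deg -0.07
target [0.6127 0.0326 0.125 ] frac [0.028  0.0012 0.0018]
```

```bash
python3 -m pendant '[{"jaw":0,"xyz":[-0.03,0,0],"spin":0},{"jaw":0,"xyz":[-0.035,0,0],"spin":0},{"jaw":0,"xyz":[-0.035,0,0],"spin":0},{"jaw":0,"xyz":[-0.035,0,0],"spin":0},{"jaw":0,"xyz":[-0.035,0,0],"spin":0},{"jaw":0,"xyz":[-0.035,0,0],"spin":0},{"jaw":0,"xyz":[-0.03,0,0],"spin":0},{"jaw":0,"xyz":[-0.02,0,0],"spin":0}]'
python3 -m pendant '[{"jaw":0,"xyz":[-0.01,0,0],"spin":0},{"jaw":0,"xyz":[-0.005,0,0],"spin":0}]'
python3 - <<'E'
from h import *
goto([-.104,0,.125])
i=cv2.cvtColor(viewer.read_camera('scene'),cv2.COLOR_RGB2BGR)
cv2.imwrite('pics/s5.png',cv2.resize(i[100:400,120:420],(600,600)))
E
```

```text
t: 10.0
tool_pos: [0.527, 0.0428, 0.1254]
ee_rot: [0.998, -0.056, -0.0, 0.0]
contact_force: [2.5, -0.3, 1.6]
opening: 0.0003
t: 10.2
tool_pos: [0.5232, 0.0433, 0.1253]
ee_rot: [0.998, -0.056, -0.0, -0.0]
contact_force: [1.5, -0.7, 1.3]
opening: 0.0005
t 10.2 p [0.5232 0.0433 0.1253] x [ 0.994 -0.113 -0.   ] y [-0.113 -0.994 -0.   ] z [-0.  0. -1.] F [ 1.5 -0.7  1.3]
chest pos [-0.1941  0.0006  0.1253] yaw err deg -0.05
target [0.6127 0.0326 0.125 ] frac [0.3002 0.0017 0.0008]
```

View pics/s5.png

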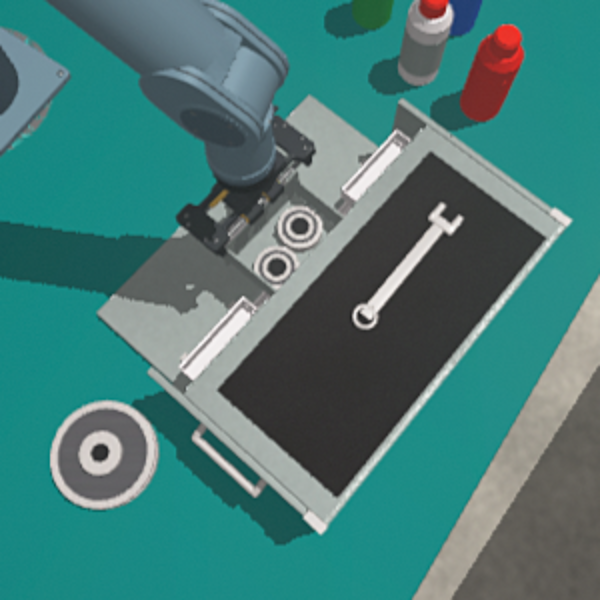

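The drawer is ~86 mm out, with two bearings visible behind the front. I now feel on in 1 mm rows, each typed out and guarded by a force check.

```bash
cat > ok.py <<'E'
import sys; from h import *
s=arm.read_state(); f=s['contact_force']@C[:,0]; print('f',f.round(2),'x',((s['tool_pos']-O)@C)[0].round(4)); sys.exit(f>3.9)
E
p="python3 -m pendant"; g="python3 ok.py"
$p '[{"jaw":0,"xyz":[-0.0033,0,0],"spin":0},{"jaw":0,"xyz":[-0.0033,0,0],"spin":0},{"jaw":0,"xyz":[-0.0033,0,0],"spin":0}]' >/dev/null; $g &&
$p '[{"jaw":0,"xyz":[-0.0033,0,0],"spin":0}]' >/dev/null && $g &&
$p '[{"jaw":0,"xyz":[-0.0033,0,0],"spin":0}]' >/dev/null && $g &&
$p '[{"jaw":0,"xyz":[-0.0033,0,0],"spin":0}]' >/dev/null && $g &&
$p '[{"jaw":0,"xyz":[-0.0033,0,0],"spin":0}]' >/dev/null && $g &&
$p '[{"jaw":0,"xyz":[-0.0033,0,0],"spin":0}]' >/dev/null && $g &&
$p '[{"jaw":0,"xyz":[-0.0033,0,0],"spin":0}]' >/dev/null && $g &&
$p '[{"jaw":0,"xyz":[-0.0033,0,0],"spin":0}]' >/dev/null && $g &&
$p '[{"jaw":0,"xyz":[-0.0033,0,0],"spin":0}]' >/dev/null && $g
```

```text
f 2.79 x -0.1966False
```

```bash
sed -i 's/sys.exit(f>3.9)/sys.exit(int(f>3.9))/' ok.py
p="python3 -m pendant"; g="python3 ok.py"
$p '[{"jaw":0,"xyz":[-0.0033,0,0],"spin":0}]' >/dev/null && $g &&
$p '[{"jaw":0,"xyz":[-0.0033,0,0],"spin":0}]' >/dev/null && $g &&
$p '[{"jaw":0,"xyz":[-0.0033,0,0],"spin":0}]' >/dev/null && $g &&
$p '[{"jaw":0,"xyz":[-0.0033,0,0],"spin":0}]' >/dev/null && $g &&
$p '[{"jaw":0,"xyz":[-0.0033,0,0],"spin":0}]' >/dev/null && $g &&
$p '[{"jaw":0,"xyz":[-0.0033,0,0],"spin":0}]' >/dev/null && $g &&
$p '[{"jaw":0,"xyz":[-0.0033,0,0],"spin":0}]' >/dev/null && $g &&
$p '[{"jaw":0,"xyz":[-0.0033,0,0],"spin":0}]' >/dev/null && $g &&
$p '[{"jaw":0,"xyz":[-0.0033,0,0],"spin":0}]' >/dev/null && $g &&
$p '[{"jaw":0,"xyz":[-0.0033,0,0],"spin":0}]' >/dev/null && $g
```

```text
f 2.47 x -0.1977
f 1.79 x -0.1988
f 2.81 x -0.1999
f 1.99 x -0.2009
f 1.55 x -0.2019
f 2.06 x -0.2029
f 2.45 x -0.2038
f 2.93 x -0.2048
f 2.41 x -0.2058
f 2.23 x -0.2068
```

```bash
p="python3 -m pendant"; g="python3 ok.py"
$p '[{"jaw":0,"xyz":[-0.0033,0,0],"spin":0}]' >/dev/null && $g &&
$p '[{"jaw":0,"xyz":[-0.0033,0,0],"spin":0}]' >/dev/null && $g &&
$p '[{"jaw":0,"xyz":[-0.0033,0,0],"spin":0}]' >/dev/null && $g &&
$p '[{"jaw":0,"xyz":[-0.0033,0,0],"spin":0}]' >/dev/null && $g &&
$p '[{"jaw":0,"xyz":[-0.0033,0,0],"spin":0}]' >/dev/null && $g &&
$p '[{"jaw":0,"xyz":[-0.0033,0,0],"spin":0}]' >/dev/null && $g &&
$p '[{"jaw":0,"xyz":[-0.0033,0,0],"spin":0}]' >/dev/null && $g &&
$p '[{"jaw":0,"xyz":[-0.0033,0,0],"spin":0}]' >/dev/null && $g &&
$p '[{"jaw":0,"xyz":[-0.0033,0,0],"spin":0}]' >/dev/null && $g &&
$p '[{"jaw":0,"xyz":[-0.0033,0,0],"spin":0}]' >/dev/null && $g &&
$p '[{"jaw":0,"xyz":[-0.0033,0,0],"spin":0}]' >/dev/null && $g &&
$p '[{"jaw":0,"xyz":[-0.0033,0,0],"spin":0}]' >/dev/null && $g &&
$p '[{"jaw":0,"xyz":[-0.0033,0,0],"spin":0}]' >/dev/null && $g &&
$p '[{"jaw":0,"xyz":[-0.0033,0,0],"spin":0}]' >/dev/null && $g &&
$p '[{"jaw":0,"xyz":[-0.0033,0,0],"spin":0}]' >/dev/null && $g &&
$p '[{"jaw":0,"xyz":[-0.0033,0,0],"spin":0}]' >/dev/null && $g &&
$p '[{"jaw":0,"xyz":[-0.0033,0,0],"spin":0}]' >/dev/null && $g &&
$p '[{"jaw":0,"xyz":[-0.0033,0,0],"spin":0}]' >/dev/null && $g &&
$p '[{"jaw":0,"xyz":[-0.0033,0,0],"spin":0}]' >/dev/null && $g &&
$p '[{"jaw":0,"xyz":[-0.0033,0,0],"spin":0}]' >/dev/null && $g
```

```text
f 2.56 x -0.2077
f 2.57 x -0.2087
f 2.58 x -0.2097
f 2.2 x -0.2107
f 2.22 x -0.2117
f 2.68 x -0.2127
f 1.56 x -0.2136
f 1.93 x -0.2146
f 3.22 x -0.2157
f 2.29 x -0.2167
f 2.72 x -0.2176
f 1.66 x -0.2186
f 2.52 x -0.2196
f 2.71 x -0.2205
f 2.83 x -0.2215
f 1.88 x -0.2226
f 2.9 x -0.2235
f 3.18 x -0.2245
f 1.93 x -0.2255
f 3.54 x -0.2265
```

```bash
p="python3 -m pendant"; g="python3 ok.py"
$p '[{"jaw":0,"xyz":[-0.0033,0,0],"spin":0}]' >/dev/null && $g &&
$p '[{"jaw":0,"xyz":[-0.0033,0,0],"spin":0}]' >/dev/null && $g &&
$p '[{"jaw":0,"xyz":[-0.0033,0,0],"spin":0}]' >/dev/null && $g &&
$p '[{"jaw":0,"xyz":[-0.0033,0,0],"spin":0}]' >/dev/null && $g &&
$p '[{"jaw":0,"xyz":[-0.0033,0,0],"spin":0}]' >/dev/null && $g &&
$p '[{"jaw":0,"xyz":[-0.0033,0,0],"spin":0}]' >/dev/null && $g &&
$p '[{"jaw":0,"xyz":[-0.0033,0,0],"spin":0}]' >/dev/null && $g &&
$p '[{"jaw":0,"xyz":[-0.0033,0,0],"spin":0}]' >/dev/null && $g &&
$p '[{"jaw":0,"xyz":[-0.0033,0,0],"spin":0}]' >/dev/null && $g &&
$p '[{"jaw":0,"xyz":[-0.0033,0,0],"spin":0}]' >/dev/null && $g &&
$p '[{"jaw":0,"xyz":[-0.0033,0,0],"spin":0}]' >/dev/null && $g &&
$p '[{"jaw":0,"xyz":[-0.0033,0,0],"spin":0}]' >/dev/null && $g &&
$p '[{"jaw":0,"xyz":[-0.0033,0,0],"spin":0}]' >/dev/null && $g &&
$p '[{"jaw":0,"xyz":[-0.0033,0,0],"spin":0}]' >/dev/null && $g &&
$p '[{"jaw":0,"xyz":[-0.0033,0,0],"spin":0}]' >/dev/null && $g &&
$p '[{"jaw":0,"xyz":[-0.0033,0,0],"spin":0}]' >/dev/null && $g &&
$p '[{"jaw":0,"xyz":[-0.0033,0,0],"spin":0}]' >/dev/null && $g &&
$p '[{"jaw":0,"xyz":[-0.0033,0,0],"spin":0}]' >/dev/null && $g &&
$p '[{"jaw":0,"xyz":[-0.0033,0,0],"spin":0}]' >/dev/null && $g &&
$p '[{"jaw":0,"xyz":[-0.0033,0,0],"spin":0}]' >/dev/null && $g
```

```text
f 3.07 x -0.2275
f 2.89 x -0.2285
f 2.55 x -0.2295
f 2.65 x -0.2305
f 2.54 x -0.2315
f 2.61 x -0.2324
f 2.9 x -0.2335
f 2.57 x -0.2344
f 2.58 x -0.2354
f 2.63 x -0.2364
f 2.71 x -0.2374
f 2.81 x -0.2384
f 2.72 x -0.2394
f 3.18 x -0.2404
f 2.67 x -0.2413
f 2.82 x -0.2424
f 3.84 x -0.2433
f 1.79 x -0.2444
f 2.89 x -0.2453
f 2.3 x -0.2463
```

```bash
p="python3 -m pendant"; g="python3 ok.py"
$p '[{"jaw":0,"xyz":[-0.0033,0,0],"spin":0}]' >/dev/null && $g &&
$p '[{"jaw":0,"xyz":[-0.0033,0,0],"spin":0}]' >/dev/null && $g &&
$p '[{"jaw":0,"xyz":[-0.0033,0,0],"spin":0}]' >/dev/null && $g &&
$p '[{"jaw":0,"xyz":[-0.0033,0,0],"spin":0}]' >/dev/null && $g &&
$p '[{"jaw":0,"xyz":[-0.0033,0,0],"spin":0}]' >/dev/null && $g &&
$p '[{"jaw":0,"xyz":[-0.0033,0,0],"spin":0}]' >/dev/null && $g &&
$p '[{"jaw":0,"xyz":[-0.0033,0,0],"spin":0}]' >/dev/null && $g &&
$p '[{"jaw":0,"xyz":[-0.0033,0,0],"spin":0}]' >/dev/null && $g &&
$p '[{"jaw":0,"xyz":[-0.0033,0,0],"spin":0}]' >/dev/null && $g &&
$p '[{"jaw":0,"xyz":[-0.0033,0,0],"spin":0}]' >/dev/null && $g &&
$p '[{"jaw":0,"xyz":[-0.0033,0,0],"spin":0}]' >/dev/null && $g &&
$p '[{"jaw":0,"xyz":[-0.0033,0,0],"spin":0}]' >/dev/null && $g &&
$p '[{"jaw":0,"xyz":[-0.0033,0,0],"spin":0}]' >/dev/null && $g &&
$p '[{"jaw":0,"xyz":[-0.0033,0,0],"spin":0}]' >/dev/null && $g &&
$p '[{"jaw":0,"xyz":[-0.0033,0,0],"spin":0}]' >/dev/null && $g &&
$p '[{"jaw":0,"xyz":[-0.0033,0,0],"spin":0}]' >/dev/null && $g
```

```text
f 1.97 x -0.2473
f 2.05 x -0.2483
f 2.44 x -0.2493
f 2.68 x -0.2503
f 2.58 x -0.2513
f 2.28 x -0.2522
f 2.59 x -0.2532
f 2.91 x -0.2542
f 2.29 x -0.2552
f 3.22 x -0.2561
f 3.65 x -0.2571
f 3.77 x -0.258
f 3.24 x -0.259
f 4.05 x -0.26
```

The pull has risen by ~1.2 N since x = -0.256, which fits the buffer. I go on in half millimetres.

```bash
p="python3 -m pendant"; sed -i 's/f>3.9/f>5.5/' ok.py; g="python3 ok.py"
$p '[{"jaw":0,"xyz":[-0.0017,0,0],"spin":0}]' >/dev/null && $g &&
$p '[{"jaw":0,"xyz":[-0.0017,0,0],"spin":0}]' >/dev/null && $g &&
$p '[{"jaw":0,"xyz":[-0.0017,0,0],"spin":0}]' >/dev/null && $g &&
$p '[{"jaw":0,"xyz":[-0.0017,0,0],"spin":0}]' >/dev/null && $g
```

```text
f 4.4 x -0.2604
f 6.14 x -0.2605
```

The tool has come to rest at x = -0.2605 with 6 N: that is the solid stop. I ease off 3.5 mm (within the trough's 8 mm play) and lift out.

```bash
p="python3 -m pendant"
$p '[{"jaw":0,"xyz":[0.005,0,0],"spin":0},{"jaw":0,"xyz":[0.007,0,0],"spin":0},{"jaw":0,"xyz":[0.002,0,0],"spin":0},{"jaw":0,"xyz":[0,0,0],"spin":0}]'
$p '[{"jaw":0,"xyz":[0,0,-0.02],"spin":0},{"jaw":0,"xyz":[0,0,-0.03],"spin":0},{"jaw":0,"xyz":[0,0,-0.05],"spin":0},{"jaw":0,"xyz":[0,0,-0.1],"spin":0},{"jaw":0,"xyz":[0,0,-0.1],"spin":0},{"jaw":0,"xyz":[0,0,-0.1],"spin":0},{"jaw":0,"xyz":[0,0,0],"spin":0}]'
python3 - <<'E'
from h import *
goto([-.252,0,.25])
for n in('scene','top'):
    cv2.imwrite(f'pics/{n}6.png',cv2.cvtColor(viewer.read_camera(n),cv2.COLOR_RGB2BGR))
a=cv2.imread('pics/scene6.png')[100:400,120:420]; b=cv2.imread('pics/top6.png')[110:410,90:440]
cv2.imwrite('pics/m6.png',np.hstack([cv2.resize(a,(400,400)),cv2.resize(b,(400,343))[:343] if 0 else cv2.resize(b,(400,400))]))
E
```

```text
t: 17.55
tool_pos: [0.4602, 0.05, 0.1251]
ee_rot: [0.998, -0.057, -0.001, 0.0]
contact_force: [-0.2, -0.9, -0.2]
opening: 0.0006
t: 18.25
tool_pos: [0.4632, 0.0507, 0.2497]
ee_rot: [0.998, -0.057, 0.004, -0.001]
contact_force: [0.9, -0.2, 0.4]
opening: 0.0008
t 18.25 p [0.4632 0.0507 0.2497] x [ 0.994 -0.113  0.008] y [-0.113 -0.994 -0.002] z [ 0.008  0.001 -1.   ] F [ 0.9 -0.2  0.4]
chest pos [-0.2546  0.0013  0.2497] yaw err deg -0.07
target [0.4656 0.0492 0.25  ] frac [ 0.0085  0.0043 -0.0008]
```

View pics/m6.png

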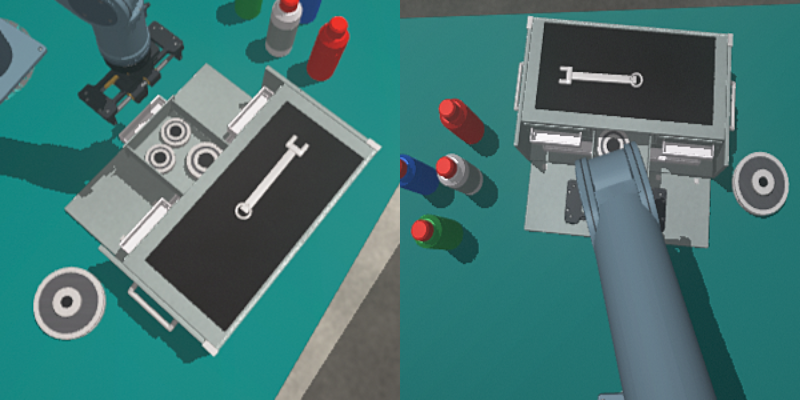

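The flap is flat, the middle drawer is out with its bearings visible, the neighbours are shut and the gripper is clear. I'll do a numeric check that nothing else moved, then hand in.

Run:
```python
from h import *
a=cv2.imread('pics/top0.png').astype(int);b=cv2.imread('pics/top6.png').astype(int)
for n,(x0,x1,y0,y1) in dict(can=(118,165,220,262),pulley=(378,434,220,275),wrench=(220,310,150,185)).items():
    print(n,(abs(a-b).max(2)[y0:y1,x0:x1]>60).sum())
s,_=st()
print(arm.sign_off())
```

```text
can 0
pulley 0
wrench 0
t 18.35 p [0.461  0.0503 0.2462] x [ 0.994 -0.113  0.002] y [-0.113 -0.994 -0.   ] z [ 0.002  0.    -1.   ] F [-0.9 -0.   0.4]
the job is handed in; nothing more can be done
None
```

The flap is folded flat and the middle drawer is out at its stop, with the bearings in view. I handed the job in at about 18.4 s of the 45 s allowed.

- **Flap:** I pulled its top edge out from the finger gap and pressed it down until it lay flat. It pushed back with about 20 N at the fingertip, at 14 mm above the bench.
- **Drawer:** I hooked the middle pull with shut fingers and drew it out at about 2.5 N. From about 95 mm I felt on in 1 mm steps, then half-millimetre steps. The pull rose to about 4 N in the buffer, and the drawer stopped dead at 6 N, roughly 152 mm out. I eased off 3.5 mm inside the trough's play and lifted clear.
- **Last checks:** In the final picture both neighbouring small drawers are shut and the gripper is clear. The grey spray can, pulley and wrench show no pixel change in the top view from the first picture. The low drawer was not touched, but I did not check it separately.
- **Disagreements:** The top and wrist cameras differed by about 2 mm on where the chest's front is. I corrected for that before entering the pull, so the 152 mm figure is good to a few millimetres. Before the final press, the force on the nearly flat flap was only about 1 N, less than the hinge friction would suggest.

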